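# Draw the dried stone sample tray out of its drying dock

## Robot

A 7-joint arm with a two-finger parallel gripper is mounted at the origin on the work surface. World frame = base frame: x ahead of the robot, y to its left, z up, the work surface at z = 0. Lengths are in m, angles in rad, forces in N, time in s.
With the tool pointing down it reaches from about 0.425 to 0.925 m from the base axis. Payload 6.8 kg.
Tool frame: the origin (TCP) lies midway between the tips of the shut fingers; the grasp point (between the pads) lies bot.grip_point_offset behind it (bot.grip_point_offset is the distance from the TCP to the grasp point, in m); z points along the fingers, y is the line along which they close (so a half turn about z gives the same grasp; the last joint's range is limited). The gripper opens to 85 mm and grips with 20 to 120 N. Pads are 22 mm wide; open, the fingers measure 114 mm over their backs; the gripper's body (76 mm by 85 mm) begins 54 mm behind the grasp point. The pads swing forward as they close: fully open they stand 13 mm farther back than shut.
Start: joints at [1.096, 0.477, 0.022, 1.555, -0.011, 1.109, -0.083], TCP at [0.242, -0.63, 0.231] pointing down, gripper open.
Joint ranges: [-2.96, 2.96], [-0.34, 2.1], [-1.41, 1.46], [0.24, 2.44], [-1.37, 4.51], [0.17, 1.92], [-2.96, 2.96]. Speed limits (rad/s): [2.39, 2.39, 3.14, 3.14, 3.14, 3.14, 3.14].

## Interface

Orientations are given as a unit quaternion [w, x, y, z].
In Python, from station import get_obs, cams, job, bot gives the robot as it stands.
- The arm moves only by the tool arm_command, never from a script. Its argument "rows" is a list that holds one entry, the list of rows, each a list of 5 numbers: the finger opening in mm, from 0 to 85.4, then the shift along the world's x, y, z in units of 60 mm (1.0 is 60 mm), then the turn about the world's z in units of 0.08 rad (1.0 is 0.08 rad). In form: [[[grip, x, y, z, turn], ...]]. A call has exactly 10 rows; each row shifts and turns the commanded pose from where the row before left it; what a row does not reach is not made up. A row lasts 1/8 s, in which the tool goes at most 62.5 mm and 10.7 degrees, less where a joint would pass 70% of its speed; a pose out of reach is approached as far as the arm can. A call with a number of a shift or a turn outside -1 to 1 is refused whole. A call with a gripper value outside its range is refused whole. The fingers move at their own pace and stop on an object; "newtons" is the grip in N (left out, the last holds). Time passes only in rows, so rows that do not move let the fingers close, or fill a call up. It gives the time, the measured TCP pose, the force, the opening and the grip force at its end, in the units of the state.
- get_obs(): the state, without advancing time (a new reading comes with each control period).
- cams.read_camera(name): name is "scene" or "top"; returns the picture (480x640x3 uint8, red, green, blue); there is no depth.
- cams.camera_params(name): a dict with "K" (3x3 intrinsics, pixels), "extrinsics" (4x4, takes a point from camera to world coordinates). Camera axes: x right, y down, z forward; pixel columns grow to the right and rows downward; lengths in m; the calibration is good to about 2 mm. A picture is of the moment at which its call begins. camera_params takes no time and is no camera call.
- job.hand_in(): hands the job in; it is judged then, once.
The state is a dict: "t": time; "q": joint angles; "joint_vel": joint speeds; "joint_torque": joint torques, N m; "eef_pos": TCP position; "tool_rot": TCP orientation; "contact_force": force on the tool from outside, world axes, zero at the start; "torque": the same for the moment, N m; "gripper_width": opening from 0.0 (shut) to 1.0 (fully open); "grasp_force": force on a finger pad.
Only numpy, scipy, OpenCV 4.12 (cv2) and the standard library are available. Lean on these libraries where they do the work, as an engineer would, in place of code of your own. Each camera call takes 0.05 s, during which the arm holds its last target. There are 200 camera calls.

## Task

The stone sample on the tray with the orange grip is dry: draw that tray straight and level out of its drying dock's channel, keep it level as you carry it, and set it down gently, flat in the middle of the cork board. Leave the tray with the blue grip where it is, in its dock.

Things in the scene. Friction and masses are not known exactly. Their poses are not given: they have to be found in the camera images.
- orange_tray (a point): Loose aluminium slide plate, 120 x 64 x 8 mm (x, y, z), 0.26 kg, bearing a fixed stone disc (44 mm across, 12 thick, 26 mm to +x). Point: the plate's centre, mid-thickness. An upright orange grip block, 24 x 24 mm, stands on it 44 mm to -x, from 4 to 50 mm above the point. z up; draw out along its -x (straight: under 5 N). No latch. Starts up to 10 mm short of fully in.
- orange_dock: Fixed grey dock of the orange tray, white box (40 mm tall) behind. Origin: on the bench under the plate centre of a fully inserted tray; x points into the channel. Floor 10 mm up, from x = -26 mm; 2 mm clear each side of the plate and above it, under lips 20 to 25 mm up over its long edges from x = -6 mm on: clear of lips after 66 mm, of floor after 86 mm. Open above between the lips.
- board: Fixed square cork board to set the tray on, 150 x 150 mm, 10 mm thick. Origin: centre of its underside, on the bench; z up.
- blue_tray (a point): The tray to leave alone: same as the orange one but with a blue grip block, in its own identical dock. Point and axes as for the orange tray.
Not all that is in view belongs to the job. Of the things like the board, leave any that is purple or red; of the rest the larger one is meant.

How it is judged:
On the way:
1. the orange tray is drawn out of the dock's channel, level within 10 degrees (x of orange_tray in the frame of orange_dock below -0.055 m and angle between orange_tray's own z axis and vertical below 0.175 rad), for 0.1 s.
At the end, for the whole second after the job is handed in: The orange tray lies flat and released on the cork board, plate centre within 35 mm of the board's centre (any way round), and the blue tray is within 15 mm of where it started (horizontal distance between orange_tray and board below 0.035 m and z of orange_tray in the frame of board between 0.01 and 0.019 m and angle between orange_tray's own z axis and vertical below 0.1 rad and distance of blue_tray from where it was at the start of the episode below 0.015 m); the robot touches nothing.
It fails at once if the orange tray tips more than 15 degrees from level (angle between orange_tray's own z axis and vertical above 0.262 rad).
It fails at once if the orange tray is dropped (falls faster than 0.7 m/s out of the fingers) (contact force between the fingers and orange_tray_body below 0.1 N and linear speed of orange_tray_body above 0.7 m/s).
It fails at once if the blue tray is shifted by more than 15 mm (distance of blue_tray from where it was at the start of the episode above 0.015 m).
It also fails if it takes over 48 s, if anything falls off the work surface, if the arm or the gripper's body presses on something with over 40 N, if the wrist force passes 120 N, or if a joint passes its speed limit or range.

## Working session

There is one attempt and no reset: what is moved stays moved. The work goes in short steps, Python scripts to look and compute and a tool call to move; the robot and the scene stay as the last step left them, time stands still between calls to the robot, and variables do not carry over. Pictures are saved under pics/ and viewed, at most 10 in all, crops included, and the job is handed in when it is done.

Besides the shell and the picture viewer there is one more tool, called after "Call:" as name(argument=value, ...), one argument or row to a line, values as JSON. arm_command: Moves the arm, as the interface text tells. Its arguments: {"type":"object","properties":{"rows":{"type":"array"},"newtons":{"type":"number"}},"required":["rows"]}

```bash
mkdir -p pics
cat > h.py <<'E'
import numpy as np,cv2
from station import get_obs,cams,job,bot
def snap(n,f):
    im=cams.read_camera(n)[:,:,::-1].copy(); cv2.imwrite('pics/'+f,im); return im
def ray(n,uv,z):
    p=cams.camera_params(n);K=np.array(p['K']);E=np.array(p['extrinsics'])
    d=E[:3,:3]@np.linalg.solve(K,[uv[0],uv[1],1.]);o=E[:3,3]
    return o+d*(z-o[2])/d[2]
def proj(n,P):
    p=cams.camera_params(n);K=np.array(p['K']);E=np.array(p['extrinsics'])
    c=K@(E[:3,:3].T@(np.array(P)-E[:3,3]));return c[:2]/c[2]
E
python3 - <<'E'
from h import *
snap('top','t0.png');snap('scene','s0.png')
o=get_obs();print(o['eef_pos'],o['tool_rot'],o['gripper_width'],bot.grip_point_offset,o['t'])
for n in('top','scene'):print(cams.camera_params(n))
E
```

```text
[ 0.24184835 -0.62961756  0.23044638] [-7.81592715e-04  9.83231195e-01  1.82361624e-01 -2.09802553e-04] 1.0011081649718587 0.0187 0.1
{'K': array([[548.16506541,   0.        , 324.67721112],
       [  0.        , 548.16506541, 242.4923544 ],
       [  0.        ,   0.        ,   1.        ]]), 'extrinsics': array([[ 1.12157348e-02, -9.98443356e-01,  5.46358197e-02,
         4.23420358e-01],
       [-9.99936987e-01, -1.12251940e-02,  1.33752365e-04,
         1.27626234e-01],
       [ 4.79753515e-04, -5.46338771e-02, -9.98506339e-01,
         1.22797093e+00],
       [ 0.00000000e+00,  0.00000000e+00,  0.00000000e+00,
         1.00000000e+00]])}
{'K': array([[489.67681906,   0.        , 309.06143133],
       [  0.        , 489.67681906, 244.95313173],
       [  0.        ,   0.        ,   1.        ]]), 'extrinsics': array([[ 0.5609644 ,  0.44434647, -0.6984806 ,  1.20741846],
       [ 0.82780147, -0.2929539 ,  0.47845871, -0.36563171],
       [ 0.00797882, -0.84660158, -0.53216737,  0.5979552 ],
       [ 0.        ,  0.        ,  0.        ,  1.        ]])}
```

View pics/t0.png

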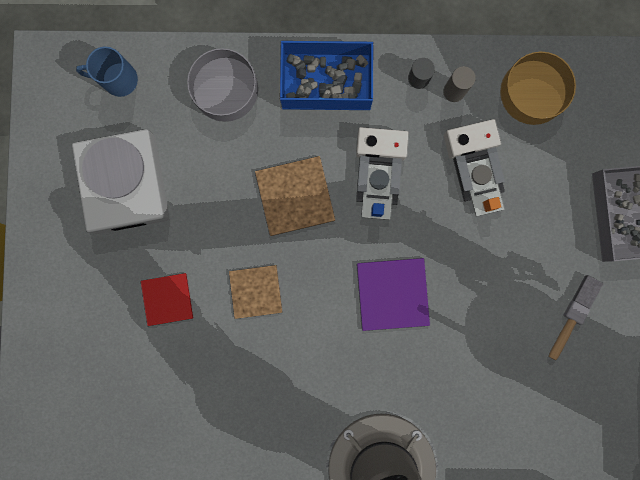

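View pics/s0.png

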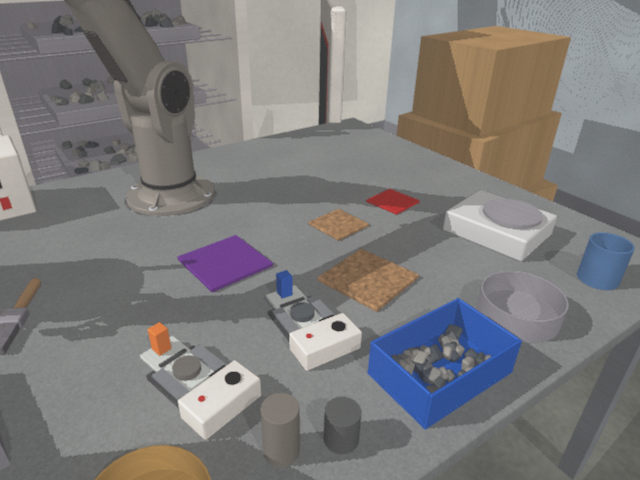

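The top view shows the possible trays at orange (492,204) and blue (377,209). The possible boards are large cork (295,195), small cork (255,292), purple (393,294) and red (167,300). I choose the orange tray and the large cork board, and will check both in a close crop.

Run:
```python
from h import *
im=cv2.imread('pics/t0.png')
a=cv2.resize(im[110:235,435:515],None,fx=4.8,fy=4.8,interpolation=cv2.INTER_CUBIC)
b=cv2.resize(im[135:260,245:325+15],None,fx=4,fy=4,interpolation=cv2.INTER_CUBIC)
c=np.zeros((600,770,3),np.uint8);c[:a.shape[0],:384]=a;c[:500,388:768]=b
cv2.imwrite('pics/c0.png',c)
```

```text
(no output)
```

View pics/c0.png

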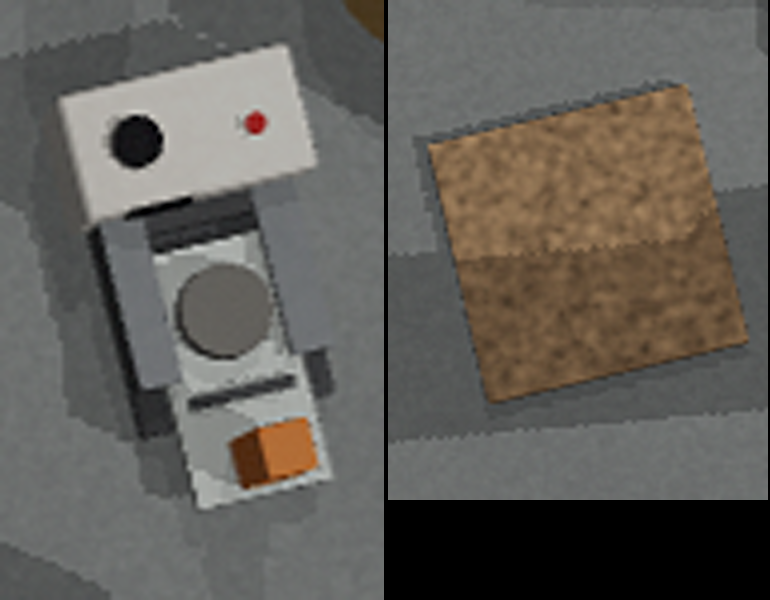

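The crop confirms the orange grip top at about crop (287,447), which is pixel (495,203). The plate front corners are at (197,508) and (331,478), the far edge runs (153,255)–(262,235), and the plain cork board's corners are visible.

Run:
```python
from h import *
A=lambda u,v:(435+(u+.5)/4.8-.5,110+(v+.5)/4.8-.5)
B=lambda u,v:(245+(u-388+.5)/4-.5,135+(v+.5)/4-.5)
R=lambda p,z:ray('top',p,z)[:2]
bd=[R(B(*p),.01) for p in[(430,145),(688,86),(748,342),(490,402)]]
print('board',np.mean(bd,0),[np.linalg.norm(bd[i]-bd[i-1]) for i in range(4)],np.degrees(np.arctan2(*(bd[0]-bd[3])[::-1])),np.degrees(np.arctan2(*(bd[1]-bd[2])[::-1])))
n1,n2=R(A(197,508),.018),R(A(331,478),.018); f=(R(A(153,255),.018)+R(A(262,235),.018))/2
print('near edge',n1,n2,np.linalg.norm(n1-n2),'ang',np.degrees(np.arctan2(*(n1-n2)[::-1]))-90)
print('len',np.linalg.norm(f-(n1+n2)/2),np.degrees(np.arctan2(*(f-(n1+n2)/2)[::-1])))
bx=[R(A(*p),.04) for p in[(60,98),(290,44),(317,163),(92,222)]]
print('box ang',[np.degrees(np.arctan2(*(d)[::-1])) for d in(bx[0]-bx[3],bx[1]-bx[2])],np.degrees(np.arctan2(*(bx[0]-bx[1])[::-1]))-90, np.degrees(np.arctan2(*(bx[3]-bx[2])[::-1]))-90,bx)
g=[R(A(*p),.064) for p in[(257,424),(306,418),(318,472),(270,485)]]
print('grip',np.mean(g,0),g)
m=(n1+n2)/2
for a in(12,13,14): print(a,'grip from plate edge',m+.016*np.array([np.cos(np.radians(a)),np.sin(np.radians(a))]))
```

```text
board [0.59462885 0.19559224] [np.float64(0.1483551976423726), np.float64(0.1483452574514582), np.float64(0.14803402716885752), np.float64(0.14752220690370216)] 14.050047023412784 13.732205245502335
near edge [ 0.55345314 -0.2061982 ] [ 0.56807533 -0.26818438] 0.06368747698858546 ang 13.273099232215927
len 0.11822339775876568 12.52619532388083
box ang [np.float64(14.280114809370842), np.float64(12.327439874506995)] 13.987430875754413 15.435498832285035 [array([ 0.73870718, -0.1381882 ]), array([ 0.76494808, -0.24353314]), array([ 0.70996558, -0.25554885]), array([ 0.68157591, -0.15272967])]
grip [ 0.57499629 -0.23397847] [array([ 0.58635846, -0.22035749]), array([ 0.58929166, -0.24218468]), array([ 0.56519186, -0.24737357]), array([ 0.55914317, -0.22599812])]
12 grip from plate edge [ 0.5764146 -0.2338647]
13 grip from plate edge [ 0.57635416 -0.23359207]
14 grip from plate edge [ 0.57628897 -0.23332054]
```

Call:
arm_command(
  rows=[
    [[52, 0.28, 0.33, 0, 0.9], [52, 0.28, 0.33, 0, 0.9], [52, 0.28, 0.33, 0, 0.9], [52, 0.28, 0.33, 0, 0.9], [52, 0.28, 0.33, 0, 0.9], [52, 0.28, 0.33, 0, 0.9], [52, 0.28, 0.33, 0, 0.9], [52, 0.28, 0.33, 0, 0.9], [52, 0.28, 0.33, 0, 0.9], [52, 0.28, 0.33, 0, 0.9]],
  ],
  newtons=70,
)

```text
t: 1.35
eef_pos: [0.4112, -0.4308, 0.2313]
tool_rot: [0.0, 0.855, 0.519, 0.0]
contact_force: [-0.6, -0.2, -0.0]
gripper_width: 0.611
grasp_force: 0.0
```

Call:
arm_command(
  rows=[
    [[52, 0.28, 0.33, 0, 0.9], [52, 0.28, 0.33, 0, 0.9], [52, 0.28, 0.33, 0, 0.9], [52, 0.28, 0.33, -0.2, 0.9], [52, 0.28, 0.33, -0.2, 0.9], [52, 0.28, 0.33, -0.2, 0.9], [52, 0.28, 0.33, -0.2, 0.9], [52, 0.28, 0.33, -0.2, 0.9], [52, 0.25, 0.33, -0.2, 0.9], [52, 0, 0.0, 0, 0.9]],
  ],
)

```text
t: 2.6
eef_pos: [0.5609, -0.2502, 0.1578]
tool_rot: [-0.001, 0.615, 0.788, 0.001]
contact_force: [-0.6, -0.1, -0.2]
gripper_width: 0.609
grasp_force: 0.0
```

Run:
```python
from h import *
t=snap('top','t1.png');s=snap('scene','s1.png')
o=get_obs();q=o['tool_rot'];print(o['eef_pos'],q,np.degrees(2*np.arctan2(q[2],q[1])),o['gripper_width'],o['t'],o['contact_force'])
a=cv2.resize(s[250:430,90:270],(580,580),interpolation=cv2.INTER_CUBIC)
b=cv2.resize(t[110:250,435:510],(210,392),interpolation=cv2.INTER_CUBIC)
c=np.zeros((580,790,3),np.uint8);c[:,:580]=a;c[:392,580:]=b;cv2.imwrite('pics/c1.png',c)
```

```text
[ 0.5600108  -0.25274551  0.15853014] [-4.30452199e-04  6.17566890e-01  7.86518244e-01  5.94220265e-05] 103.72264594445693 0.6072434315640534 2.7 [ 0.26127234 -1.40622341  0.30345666]
```

View pics/c1.png

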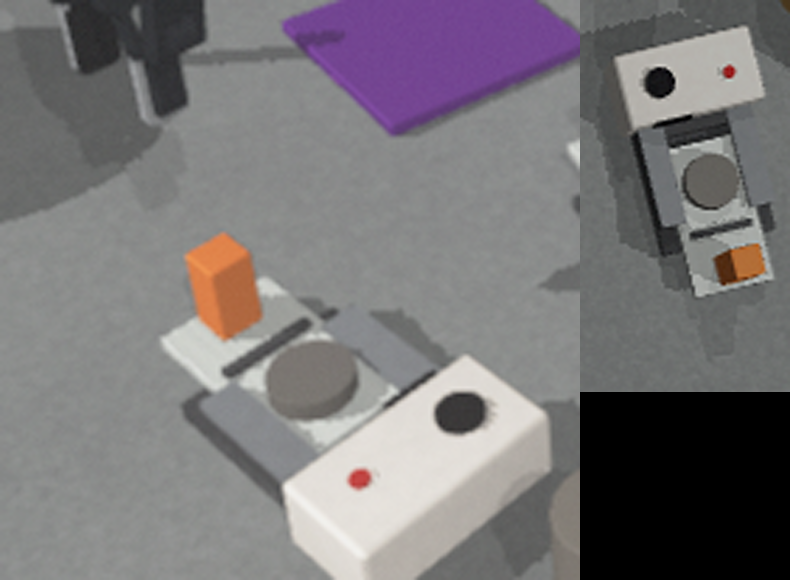

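Run:
```python
from h import *
o=get_obs();P=o['eef_pos'];print(proj('scene',P),proj('top',P),proj('top',[0,0,0.1]),proj('scene',[0,0,0]))
for n,f in(('top','t1'),('scene','s1')):
  print(ray(n,(383,460) if n=='top' else (170,195),0.0))
t=cv2.imread('pics/t1.png');s=cv2.imread('pics/s1.png')
cv2.imwrite('pics/both1.png',cv2.resize(np.vstack([t,s]),(400,600),interpolation=cv2.INTER_AREA))
```

```text
[128.27212515 278.87977786] [519.09791471 204.93010203] [385.46394003 483.90354659] [170.04804229 194.61351317]
[ 0.0137345  -0.00563933  0.        ]
[ 0.00219729 -0.00096285  0.        ]
```

View pics/both1.png

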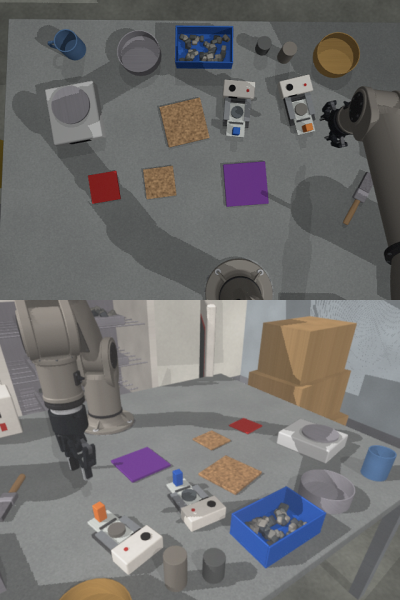

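Run:
```python
from h import *
print(ray('scene',(158.9,328.2),.064), proj('scene',[.576,-.234,.064]))
```

```text
[ 0.58184816 -0.22807311  0.064     ] [154.05157004 327.53233644]
```

Run:
```python
from h import *
for n,f in(('top','t0.png'),('scene','s0.png')):
    im=cv2.imread('pics/'+f);h=cv2.cvtColor(im,cv2.COLOR_BGR2HSV)
    x0,y0,x1,y1=(475,190,510,220) if n=='top' else (140,315,180,365)
    m=((h[...,0]>5)&(h[...,0]<20)&(h[...,1]>150)); m2=np.zeros_like(m);m2[y0:y1,x0:x1]=m[y0:y1,x0:x1]
    v=np.where(m2,h[...,2],0)
    print(n);print('\n'.join(' '.join('%3d'%k for k in r) for r in v[y0+ (5 if n=='top' else 5):y1, x0+5:x1-5][:30]))
# predicted corners of block for the hypothesis
a=np.radians(13.5);R=np.array([[np.cos(a),-np.sin(a)],[np.sin(a),np.cos(a)]])
for c in([.576,-.234],[.579,-.231]):
  for n in('top','scene'):
    print(c,n,[proj(n,[*(np.array(c)+R@np.array(d)*.012),.064]).round(1).tolist() for d in((1,1),(1,-1),(-1,-1),(-1,1))])
```

```text
top
  0   0   0   0   0   0   0   0   0   0   0   0   0   0   0   0   0   0   0   0   0   0   0   0   0
  0   0   0   0   0   0   0   0   0   0   0   0   0   0   0   0   0   0   0   0   0   0   0   0   0
  0   0   0   0   0   0   0   0   0   0   0   0   0   0   0   0   0 168 178   0   0   0   0   0   0
  0   0   0   0   0   0   0   0   0   0   0   0 145 165 178 179 179 178 180   0   0   0   0   0   0
  0   0   0   0   0   0   0   0  97 162 180 181 181 179 178 178 178 177 178   0   0   0   0   0   0
  0   0   0   0   0   0  85  76  93 175 180 178 178 178 178 177 177 177 178 175   0   0   0   0   0
  0   0   0   0  85  79  80  78  72 162 179 178 177 178 177 177 178 178 177 179   0   0   0   0   0
  0   0   0  82  79  80  81  82  71 138 177 178 178 177 177 177 177 177 178 179   0   0   0   0   0
  0   0   0   0  81  80  80  81  76 116 176 179 178 178 177 178 178 177 178 178   0   0   0   0   0
  0   0   0   0  79  81  79  79  79  88 175 179 177 177 178 177 177 177 177 178 176   0   0   0   0
  0   0   0   0  79  81  81  83  81  73 160 178 178 177 177 179 176 179 178 178 179   0   0   0 
[... 4653 characters left out ...]
   0   0   0   0   0   0 214 214 214 216 215 208 185 173 170 171 172 171 170 171 171 168 169 169 163   0   0   0   0
  0   0   0   0   0   0   0   0 214 213 214 216 210 189 175 173 172 171 171 171 171 169 169 168 167   0   0   0   0   0
  0   0   0   0   0   0   0   0 213 215 214 216 211 196 176 171 171 171 172 169 170 170 170 171   0   0   0   0   0   0
[0.576, -0.234] top [[487.8, 198.6], [498.7, 196.1], [501.4, 207.0], [490.4, 209.5]]
[0.576, -0.234] scene [[164.7, 327.3], [151.7, 334.8], [143.4, 327.8], [156.3, 320.5]]
[0.579, -0.231] top [[486.4, 197.2], [497.3, 194.7], [499.9, 205.6], [489.0, 208.1]]
[0.579, -0.231] scene [[167.2, 327.6], [154.2, 335.1], [145.8, 328.1], [158.8, 320.9]]
```

Call:
arm_command(
  rows=[
    [[52, 0.11, 0.12, 0, 0], [52, 0.1, 0.12, 0, 0], [52, 0.1, 0.12, 0, 0], [52, 0, 0, -0.3, 0], [52, 0, 0, -0.4, 0], [52, 0, 0, -0.4, 0], [52, 0, 0, -0.3, 0], [52, 0, 0, -0.2, 0], [52, 0, 0, -0.1, 0], [52, 0, 0, 0, 0]],
  ],
)

```text
t: 3.95
eef_pos: [0.5781, -0.2323, 0.0572]
tool_rot: [-0.0, 0.619, 0.785, 0.0]
contact_force: [-0.5, 0.4, -0.3]
gripper_width: 0.611
grasp_force: 0.0
```

Run:
```python
from h import *
s=snap('scene','s2.png');o=get_obs();print(o['eef_pos'],o['gripper_width'],o['contact_force'])
cv2.imwrite('pics/c2.png',cv2.resize(s[240:420,80:260],(580,580),interpolation=cv2.INTER_CUBIC))
```

```text
[ 0.57847257 -0.23240307  0.05771147] 0.6086981162335068 [-0.23403192  0.12990841  0.27206531]
```

View pics/c2.png

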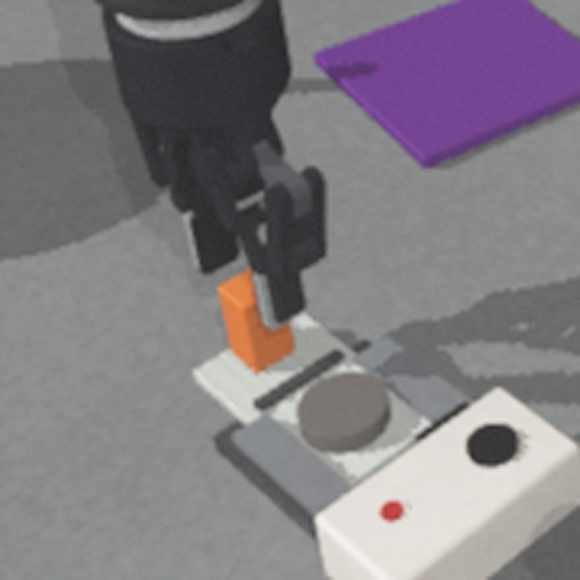

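The fingers straddle the block (crop (255,320)) along the tray's x axis, with room before the disc. I'll descend and close.

Call:
arm_command(
  rows=[
    [[52, 0, 0, -0.2, 0], [52, 0, 0, -0.2, 0], [52, 0, 0, -0.1, 0], [52, 0, 0, -0.04, 0], [40, 0, 0, 0, 0], [30, 0, 0, 0, 0], [22, 0, 0, 0, 0], [15, 0, 0, 0, 0], [15, 0, 0, 0, 0], [15, 0, 0, 0, 0]],
  ],
  newtons=70,
)

```text
t: 5.25
eef_pos: [0.5783, -0.2323, 0.0254]
tool_rot: [0.0, 0.619, 0.785, 0.0]
contact_force: [-1.7, 0.4, 5.6]
gripper_width: 0.271
grasp_force: 68.4
```

Call:
arm_command(
  rows=[
    [[15, 0, 0, 0.01, 0], [15, -0.03, -0.007, 0, 0], [15, -0.06, -0.014, 0, 0], [15, -0.09, -0.022, 0, 0], [15, -0.12, -0.029, 0, 0], [15, -0.12, -0.029, 0, 0], [15, -0.09, -0.022, 0, 0], [15, -0.06, -0.014, 0, 0], [15, -0.03, -0.007, 0, 0], [15, 0, 0, 0, 0]],
  ],
)

```text
t: 6.5
eef_pos: [0.5415, -0.2411, 0.0255]
tool_rot: [-0.0, 0.619, 0.785, -0.0]
contact_force: [-1.8, -0.9, 0.6]
gripper_width: 0.27
grasp_force: 68.8
```

Call:
arm_command(
  rows=[
    [[15, -0.06, -0.014, 0, 0], [15, -0.12, -0.029, 0, 0], [15, -0.15, -0.036, 0, 0], [15, -0.18, -0.043, 0, 0], [15, -0.2, -0.048, 0, 0], [15, -0.2, -0.048, 0, 0], [15, -0.18, -0.043, 0, 0], [15, -0.15, -0.036, 0, 0], [15, -0.12, -0.029, 0, 0], [15, -0.06, -0.014, 0, 0]],
  ],
)

```text
t: 7.75
eef_pos: [0.4565, -0.2615, 0.0255]
tool_rot: [-0.0, 0.619, 0.785, 0.0]
contact_force: [0.1, -0.3, -2.4]
gripper_width: 0.276
grasp_force: 68.6
```

Run:
```python
from h import *
s=snap('scene','s3.png');o=get_obs();print(o['eef_pos'],o['gripper_width'],o['contact_force'],o['torque'])
cv2.imwrite('pics/c3.png',cv2.resize(s[210:430,50:330],(700,550),interpolation=cv2.INTER_CUBIC))
```

```text
[ 0.45612208 -0.26159121  0.02546028] 0.2726531577251827 [-0.062807   -0.04444403 -3.46567408] [-0.05272712  0.16076115  0.00254742]
```

View pics/c3.png

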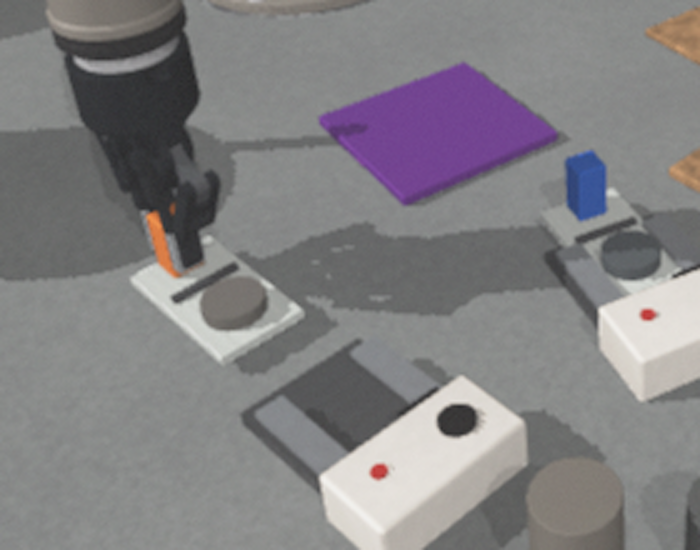

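Call:
arm_command(
  rows=[
    [[15, 0, 0, 0.05, 0], [15, 0, 0, 0.15, 0], [15, 0, 0, 0.25, 0], [15, 0, 0, 0.3, 0], [15, 0, 0, 0.33, 0], [15, 0, 0, 0.33, 0], [15, 0, 0, 0.3, 0], [15, 0, 0, 0.25, 0], [15, 0, 0, 0.15, 0], [15, 0, 0, 0.05, 0]],
  ],
)

```text
t: 9.05
eef_pos: [0.457, -0.2614, 0.1556]
tool_rot: [0.0, 0.619, 0.785, 0.0]
contact_force: [0.4, 0.4, -3.3]
gripper_width: 0.275
grasp_force: 68.6
```

Call:
arm_command(
  rows=[
    [[15, 0.021, 0.1, 0, 0], [15, 0.043, 0.2, 0, 0], [15, 0.064, 0.3, 0, 0], [15, 0.086, 0.4, 0, 0], [15, 0.097, 0.454, 0, 0], [15, 0.097, 0.454, 0, 0], [15, 0.097, 0.454, 0, 0], [15, 0.097, 0.454, 0, 0], [15, 0.097, 0.454, 0, 0], [15, 0.097, 0.454, 0, 0]],
  ],
)

```text
t: 10.3
eef_pos: [0.5044, -0.0354, 0.1549]
tool_rot: [-0.0, 0.618, 0.786, 0.0]
contact_force: [-0.2, -0.8, -4.0]
gripper_width: 0.274
grasp_force: 68.7
```

Call:
arm_command(
  rows=[
    [[15, 0.097, 0.454, 0, 0], [15, 0.097, 0.454, 0, 0], [15, 0.097, 0.454, 0, 0], [15, 0.097, 0.454, 0, 0], [15, 0.097, 0.454, 0, 0], [15, 0.097, 0.454, 0, 0], [15, 0.086, 0.4, 0, 0], [15, 0.064, 0.3, 0, 0], [15, 0.043, 0.2, 0, 0], [15, 0.021, 0.1, 0, 0]],
  ],
)

```text
t: 11.55
eef_pos: [0.5523, 0.1861, 0.155]
tool_rot: [-0.0, 0.619, 0.786, -0.0]
contact_force: [-0.4, -0.3, -2.8]
gripper_width: 0.272
grasp_force: 68.7
```

Call:
arm_command(
  rows=[
    [[15, 0, 0, -0.05, 0], [15, 0, 0, -0.15, 0], [15, 0, 0, -0.25, 0], [15, 0, 0, -0.3, 0], [15, 0, 0, -0.3, 0], [15, 0, 0, -0.28, 0], [15, 0, 0, -0.2, 0], [15, 0, 0, -0.1, 0], [15, 0, 0, 0, 0], [15, 0, 0, 0, 0]],
  ],
)

```text
t: 12.8
eef_pos: [0.5529, 0.1858, 0.0579]
tool_rot: [0.0, 0.619, 0.785, 0.001]
contact_force: [0.6, 0.1, -2.5]
gripper_width: 0.268
grasp_force: 68.7
```

Run:
```python
from h import *
s=snap('scene','s4.png');t=snap('top','t4.png');o=get_obs();print(o['t'],o['eef_pos'],o['gripper_width'],o['contact_force'],o['torque'])
a=cv2.resize(s[200:320,260:440],(780,520)[0:2] if 0 else (540,360),interpolation=cv2.INTER_CUBIC)
b=cv2.resize(t[130:250,250:340],(255,340),interpolation=cv2.INTER_CUBIC)
c=np.zeros((360,800,3),np.uint8);c[:,:540]=a;c[:340,545:800]=b;cv2.imwrite('pics/c4.png',c)
```

```text
12.9 [0.55284971 0.18572417 0.05795181] 0.27827538407965335 [ 0.40976799 -0.41539867 -3.19787867] [-0.04957008  0.14652754  0.0229582 ]
```

View pics/c4.png

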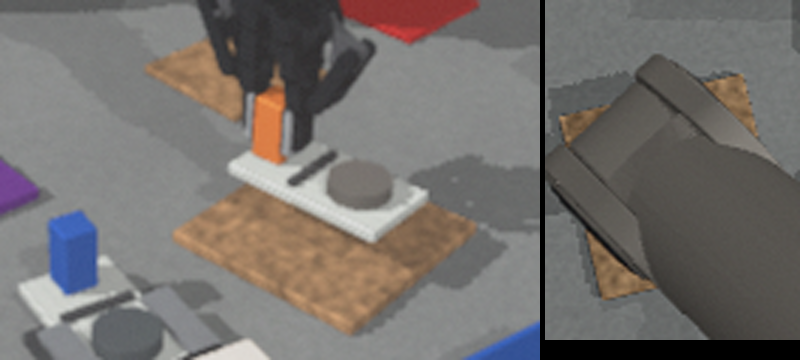

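The tray is level over the board, about centred (disc at crop (360,185)). I'll lower it slowly.

Call:
arm_command(
  rows=[
    [[15, 0, 0, -0.07, 0], [15, 0, 0, -0.1, 0], [15, 0, 0, -0.1, 0], [15, 0, 0, -0.08, 0], [15, 0, 0, -0.06, 0], [15, 0, 0, -0.04, 0], [15, 0, 0, -0.03, 0], [15, 0, 0, -0.02, 0], [15, 0, 0, -0.02, 0], [15, 0, 0, 0, 0]],
  ],
)

```text
t: 14.15
eef_pos: [0.5524, 0.1855, 0.0261]
tool_rot: [-0.0, 0.619, 0.785, -0.0]
contact_force: [0.3, -0.1, -2.8]
gripper_width: 0.27
grasp_force: 68.7
```

Call:
arm_command(
  rows=[
    [[15, 0, 0, -0.01, 0], [15, 0, 0, -0.01, 0], [15, 0, 0, 0, 0], [15, 0, 0, -0.01, 0], [15, 0, 0, 0, 0], [15, 0, 0, 0, 0], [15, 0, 0, 0, 0], [15, 0, 0, 0, 0], [15, 0, 0, 0, 0], [15, 0, 0, 0, 0]],
  ],
)

```text
t: 15.4
eef_pos: [0.5525, 0.1855, 0.0254]
tool_rot: [0.0, 0.619, 0.785, -0.0]
contact_force: [-4.0, -1.7, 10.8]
gripper_width: 0.274
grasp_force: 70.5
```

Call:
arm_command(
  rows=[
    [[24, 0, 0, 0.01, 0], [27, 0, 0, 0, 0], [32, 0, 0, 0, 0], [40, 0, 0, 0, 0], [50, 0, 0, 0, 0], [50, 0, 0, 0, 0], [50, 0, 0, 0.1, 0], [50, 0, 0, 0.2, 0], [50, 0, 0, 0.3, 0], [50, 0, 0, 0.4, 0]],
  ],
  newtons=20,
)

```text
t: 16.65
eef_pos: [0.5524, 0.1856, 0.0864]
tool_rot: [0.0, 0.619, 0.785, 0.0]
contact_force: [0.1, 0.1, -0.5]
gripper_width: 0.584
grasp_force: 0.0
```

Call:
arm_command(
  rows=[
    [[50, 0, 0, 0.5, 0], [50, 0, 0, 0.5, 0], [50, -0.3, -0.8, 0.3, 0], [50, -0.3, -0.8, 0, 0], [50, -0.3, -0.8, 0, 0], [50, -0.3, -0.8, 0, 0], [50, -0.2, -0.8, 0, 0], [50, 0, -0.8, 0, 0], [50, 0, -0.5, 0, 0], [50, 0, 0, 0, 0]],
  ],
)

```text
t: 17.9
eef_pos: [0.4683, -0.1351, 0.164]
tool_rot: [0.001, 0.621, 0.784, -0.0]
contact_force: [-0.7, 1.4, -0.2]
gripper_width: 0.582
grasp_force: 0.0
```

Run:
```python
from h import *
s=snap('scene','s5.png');t=snap('top','t5.png');o=get_obs();print(o['t'],o['eef_pos'],o['contact_force'])
a=cv2.resize(s[200:320,260:440],(540,360),interpolation=cv2.INTER_CUBIC)
b=cv2.resize(t[130:250,250:340],(255,340),interpolation=cv2.INTER_CUBIC)
c=np.zeros((360,800,3),np.uint8);c[:,:540]=a;c[:340,545:800]=b;cv2.imwrite('pics/c5.png',c)
```

```text
18.0 [ 0.46863853 -0.13195205  0.16375093] [-0.04214143  0.09442844  0.13184741]
```

View pics/c5.png

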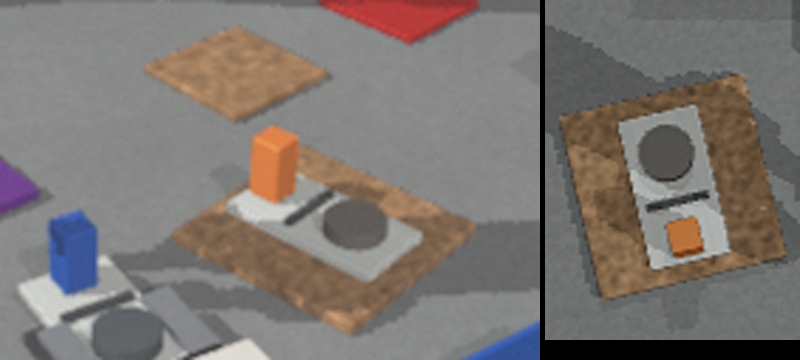

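The tray lies flat and centred on the large cork board (plate centre at crop (674,187), board centre at (672,186)). The blue tray is still in its dock and the arm is clear.

```bash
python3 -c "
from station import job
print(job.hand_in())"
```

```text
the job is handed in; nothing more can be done
None
```

The orange tray lies flat and released in the middle of the large cork board, the blue tray is still in its dock, and the job is handed in; the hand-in returned no verdict.

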